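# Bleed and take off the pressure cap of the cooling circuit's header tank

### The job

The header tank of the cooling circuit has been uncoupled for topping up and still holds some pressure: turn its black pressure cap anticlockwise until you feel the first stop and, without pressing down, keep it lightly against that stop for two seconds so that the pressure bleeds off. Then push the cap down against its spring, turn it on past the stop as far as it goes, lift it off and set it down gently, bar upwards, flat on the floor of the drip tray. Do not force the cap against either stop (no more than 25 N), do not drop it, and leave the wash bottle, the funnel and the marker where they are.

Things in the scene. Friction and masses are not known exactly. Their poses are not given: they have to be found in the camera images.
- tank: coolant header tank: stainless box 120 (x) by 145 (y) by 91 mm high on rubber feet, fixed. Sight tube on its front (-x, sticks out 17 mm), two hose couplings on its back (27 mm), a bail on each side (16 mm). Origin: centre of its underside, z up. A round filler neck stands on the middle of its top
- neck_mouth (a point): centre of the neck's rim, on the tank's z axis, 121 mm above the worktop. The closed cap covers the neck. Under its rim the neck has a flange with two gaps opposite each other; the neck is clamped in the tank at an angle that varies and is hidden while the cap is on
- cap: black plastic pressure cap on the neck, loose, about 0.12 kg: ribbed, 65 mm in diameter, a grip bar across its top along the cap's x axis. Origin on its axis at the lower edge of the skirt, 113 mm above the worktop while closed. A sprung valve disc, 32 mm wide, sits under it; off the neck it stands out 14.5 mm below the origin and the cap stands on it
- cap_bar (a point): middle of the grip bar, on the cap's axis, 36 mm above the cap's origin. The bar is 54 mm long (along the cap's x), 14 mm thick (along its y) and rises from z = 19.5 to 46.5 mm over the cap's origin. Turning anticlockwise from above (positive about z) opens the cap, at most 90 degrees from closed to off
- cap_ears (a point): point on the cap's axis level with its two inner ears (under the bar's ends, 25 mm out) that hook under the flange. From closed it turns 9 to 48 degrees anticlockwise (varies: feel for it), rubbing with under 0.1 N m, until the ears meet the first stop, a tab 4 mm deep: there the moment rises sharply and the pressure bleeds off. Over 25 N on an ear (a moment of 1.2 N m) or 70 N in all is forcing it
- cap_top (a point): top of the cap's disc on its axis, foot of the bar. Pushed straight down at the first stop, the cap takes 6 N before it gives, then 0.9 N more per mm; it clears the stop 4 mm down and bottoms hard at 6.5 mm (12 N). Held down it turns on another 35 to 42 degrees, past the stop, up to a solid end stop; there it is free, the spring raises it and it lifts straight off (32 mm to be clear)
- drip_tray: shallow rectangular metal drip tray, open at the top, 150 (x) by 170 (y) by 16 mm, walls and floor 3 mm thick, fixed to the worktop. Origin: centre of its underside; x and y along its sides. The cap stands upright in it with its origin 17.5 mm above the tray's underside
- wash_bottle: squeeze wash bottle with red top and bent spout, 60 by 94 by 188 mm, a bystander. Origin: centre of its underside
- funnel: small funnel standing mouth down, 67 mm across, 78 mm high, a bystander. Origin: centre of its underside
- marker: marker pen lying on the worktop, 133 mm long (along its y axis), 18 mm thick, a bystander. Origin: centre of its underside
Mind the look-alikes: they are no part of the job. Leave any green look-alike of the cap alone.

How it is judged:
By the outcome, as a careful person would: the job done as asked, in the order asked, and still so for the second after the job is handed in, with the robot touching nothing.
It also fails if it takes over 72 s, if anything falls off the work surface, if the arm or the gripper's body presses on something with over 40 N, if the wrist force passes 120 N, or if a joint passes its speed limit or range.

### The arm

A 6-joint arm with a two-finger parallel gripper is mounted at the origin on a cart in front of the work surface, level with it; the furniture and walls round the work are solid. World frame = base frame: x ahead of the robot, y to its left, z up, the work surface at z = 0. Lengths are in m, angles in rad, forces in N, time in s.
With the tool pointing down it reaches from about 0.3 to 0.875 m from the base axis. Payload 4.2 kg.
Tool frame: the origin (TCP) lies where the fingers leave the gripper's body, on its centre line; the fingertips stand robot.nose_length ahead of it and the grasp point (between the pads) lies 54 mm ahead of it (robot.nose_length is the distance from the TCP to the fingertips, in m); z points along the fingers, y is the line along which they close (so a half turn about z gives the same grasp; the last joint's range is limited). The gripper opens to 85 mm and grips with 20 to 120 N. Pads are 22 mm wide; open, the fingers measure 114 mm over their backs; the gripper's body (76 mm by 85 mm) begins 54 mm behind the grasp point. The pads swing forward as they close: fully open they stand 13 mm farther back than shut.
Start: joints at [-1.259, 0.32, 1.565, -0, 1.257, -0.02], TCP at [0.187, -0.544, 0.304] pointing down, gripper open.
Joint ranges: [-3.11, 3.11], [-0.84, 2.01], [0.21, 2.61], [-1.34, 4.49], [0.05, 2.63], [-2.56, 2.56]. Speed limits (rad/s): [2.57, 2.57, 3.14, 3.14, 3.14, 3.14].

### API

Orientations are given as a rotation vector (axis times angle).
In Python, from cell import robot gives the robot as it stands.
- The arm moves only by the tool apply_moves, never from a script. Its argument "increments" is a list that holds one entry, the list of rows, each a list of 7 numbers: the turn, a rotation vector about the world's x, y, z in rad, then the shift along the world's x, y, z in mm, then the closure, from 0 (fully open) to 1 (shut). A call has 1 to 5 rows; each row is the pose to reach, as a shift and turn from the pose commanded when the call began; what a row does not reach only later rows make up. A row lasts 1/10 s, in which the tool goes at most 50 mm and 8.59 degrees, less where a joint would pass 70% of its speed; a pose out of reach is approached as far as the arm can. A call with a gripper value outside its range is refused whole. The fingers move at their own pace and stop on an object; "squeeze" is the grip in N (left out, the last holds). Time passes only in rows, so rows that repeat a pose let the fingers close. It gives the time, the measured TCP pose, the force, the opening and the grip force at its end, in the units of the state.
- robot.read_state(): the state, without advancing time (a new reading comes with each control period).
- robot.read_camera(name): name is "side" or "top"; returns a dict with "color" (480x640x3 uint8, red, green, blue), "vfov" (degrees; the focal length in pixels is half the picture's height over the tangent of half this angle, whatever the lens; pixels are square), "cx", "cy" (the principal point, pixels), "cam_to_world" (4x4, takes a point from camera to world coordinates). Camera axes: x right, y up, looking along -z (the intrinsics and any distortion apply to the point x, -y, -z); pixel columns grow to the right and rows downward; lengths in m; the calibration is good to about 2 mm. A picture is of the moment at which its call begins. There is no depth.
- robot.sign_off(): hands the job in; it is judged then, once.
Trained networks look in a picture, given as the dict that the camera call returned (one of the last four; its "shot" number tells which), for a name from the list of things; names that differ only in an ending like _2 or _b are one class to them, and where a whole thing is asked for, a point or a joint stands for the part that bears it (a point fixed in the world has none). Each returns a list of dicts, best first, with "conf" (0 to 1); they miss things now and then, are a little off and sometimes report something else, mostly with a low value. They report only what shows in the picture. A call takes as long as a camera call. They do not tell look-alikes from the thing itself.
- robot.boxes_of(picture, query): "rect" ([centre column, centre row, width, height] in pixels, round what is visible of it).
- robot.mark_of(picture, query): "position" ([row, column] in pixels: a listed point, or the origin of a listed thing).
The state is a dict: "clock": time; "q": joint angles; "qvel": joint speeds; "tau": joint torques, N m; "tcp_pos": TCP position; "ee_rot": TCP orientation; "contact_force": force on the tool from outside, world axes, zero at the start; "torque": the same for the moment, N m; "opening": finger opening in m; "gripper_force": force on a finger pad.
Only numpy, scipy, OpenCV 4.12 (cv2) and the standard library are available. Lean on these libraries where they do the work, as an engineer would, in place of code of your own. Each camera call takes 0.05 s, during which the arm holds its last target. There are 200 camera calls.

## Working session

There is one attempt and no reset: what is moved stays moved. The work goes in short steps, Python scripts to look and compute and a tool call to move; the robot and the scene stay as the last step left them, time stands still between calls to the robot, and variables do not carry over. Pictures are saved under pics/ and viewed, at most 10 in all, crops included, and the job is handed in when it is done.

Besides the shell and the picture viewer there is one more tool, called after "Emit:" as name(argument=value, ...), one argument or row to a line, values as JSON. apply_moves: Moves the arm, as the interface text tells. Its arguments: {"type":"object","properties":{"increments":{"type":"array"},"squeeze":{"type":"number"}},"required":["increments"]}

```bash
mkdir -p pics; ls
cat > h.py <<'E'
import numpy as np, cv2
from cell import robot
def cam(n,save=None):
    p=robot.read_camera(n)
    if save: cv2.imwrite('pics/'+save,cv2.cvtColor(p['color'],cv2.COLOR_RGB2BGR))
    return p
def ray(p,col,row):
    f=240/np.tan(np.radians(p['vfov'])/2)
    d=np.array([(col-p['cx'])/f,-(row-p['cy'])/f,-1.])
    T=np.array(p['cam_to_world']); return T[:3,3],T[:3,:3]@d
def atz(p,col,row,z):
    o,d=ray(p,col,row); return o+d*(z-o[2])/d[2]
def proj(p,X):
    T=np.array(p['cam_to_world']); c=T[:3,:3].T@(np.array(X)-T[:3,3]); f=240/np.tan(np.radians(p['vfov'])/2)
    return p['cx']+f*c[0]/-c[2], p['cy']-f*c[1]/-c[2]
E
python3 - <<'E'
from h import *
Z={'cap':.113,'cap_bar':.149,'neck_mouth':.121,'cap_top':.1325,'tank':0,'drip_tray':0,'wash_bottle':0,'funnel':0,'marker':0}
print(robot.nose_length)
for n in('top','side'):
    p=cam(n,n+'0.png'); print(n,[k for k in p],p['vfov'],p['cx'],p['cy'],np.round(p['cam_to_world'],3).tolist())
    for k,z in Z.items():
        for m in robot.mark_of(p,k)[:3]:
            r,c=m['position']; print(k,round(m['conf'],2),round(c),round(r),atz(p,c,r,z).round(3))
        print('  box',[(np.round(b['rect']).tolist(),round(b['conf'],2)) for b in robot.boxes_of(p,k)[:3]])
print(robot.read_state())
E
```

```text
pics
0.0726
top ['color', 'vfov', 'cx', 'cy', 'cam_to_world', 'shot'] 44.35463316456327 320.1704076498161 235.5401757624303 [[-0.023, 0.997, -0.072, 0.468], [-1.0, -0.023, -0.007, 0.093], [-0.009, 0.072, 0.997, 1.141], [0.0, 0.0, 0.0, 1.0]]
cap 0.92 226 298 [0.437 0.266 0.113]
cap 0.59 321 273 [0.478 0.101 0.113]
  box [([321.0, 272.0, 36.0, 36.0], 0.58), ([225.0, 299.0, 37.0, 35.0], 0.57)]
cap_bar 0.88 317 274 [0.476 0.108 0.149]
  box [([226.0, 298.0, 38.0, 36.0], 0.81), ([319.0, 272.0, 38.0, 36.0], 0.71)]
neck_mouth 0.48 318 273 [0.478 0.105 0.121]
  box [([320.0, 270.0, 97.0, 92.0], 0.7), ([374.0, 326.0, 67.0, 15.0], 0.36)]
cap_top 0.88 317 268 [0.485 0.107 0.133]
cap_top 0.69 223 300 [0.435 0.268 0.133]
  box [([226.0, 300.0, 40.0, 37.0], 0.94), ([319.0, 272.0, 37.0, 41.0], 0.64), ([317.0, 272.0, 99.0, 92.0], 0.17)]
tank 0.33 202 223 [0.58  0.331 0.   ]
  box [([320.0, 272.0, 97.0, 91.0], 0.69)]
drip_tray 0.83 437 270 [ 0.479 -0.124  0.   ]
  box [([440.0, 270.0, 96.0, 95.0], 0.75)]
wash_bottle 0.69 203 224 [0.578 0.33  0.   ]
  box [([196.0, 218.0, 54.0, 44.0], 0.87), ([319.0, 
[... 1325 characters left out ...]
0.375 -0.026  0.   ]
  box []
{'clock': 1.9, 'q': array([-1.25903095e+00,  3.19588861e-01,  1.56452149e+00, -1.81411733e-05,
        1.25740260e+00, -2.00095916e-02]), 'qvel': array([ 0.00086244, -0.00015385, -0.00031779,  0.00028831, -0.00151135,
       -0.00046737]), 'tau': array([ 1.29561064e-03, -4.15399325e+01, -2.34416538e+01,  1.45824938e-04,
        2.71598301e-04,  5.77292507e-07]), 'tcp_pos': array([ 0.18728038, -0.54364227,  0.30393599]), 'ee_rot': array([ 3.09838378e+00,  5.18759186e-01, -8.62110548e-06]), 'contact_force': array([-0.00164682, -0.25115217,  0.65267375]), 'torque': array([ 0.01053334, -0.01226681, -0.00420809]), 'gripper_force': 0.0, 'opening': 0.08582132923693327}
```

Run:
```python
import cv2,numpy as np
t=cv2.imread('pics/top0.png');s=cv2.imread('pics/side0.png')
a=cv2.resize(t[215:335,180:510],None,fx=2.4,fy=2.4,interpolation=3)
b=cv2.resize(s[190:360,230:430],None,fx=1.8,fy=1.8,interpolation=3)
c=cv2.resize(t[245:300,290:350],(334,306),interpolation=3)
r=np.hstack([b,c]); w=max(r.shape[1],a.shape[1])
P=lambda i:cv2.copyMakeBorder(i,0,0,0,w-i.shape[1],0)
cv2.imwrite('pics/c0.png',np.vstack([P(a),P(r)]));print(w)
```

```text
792
```

View pics/c0.png

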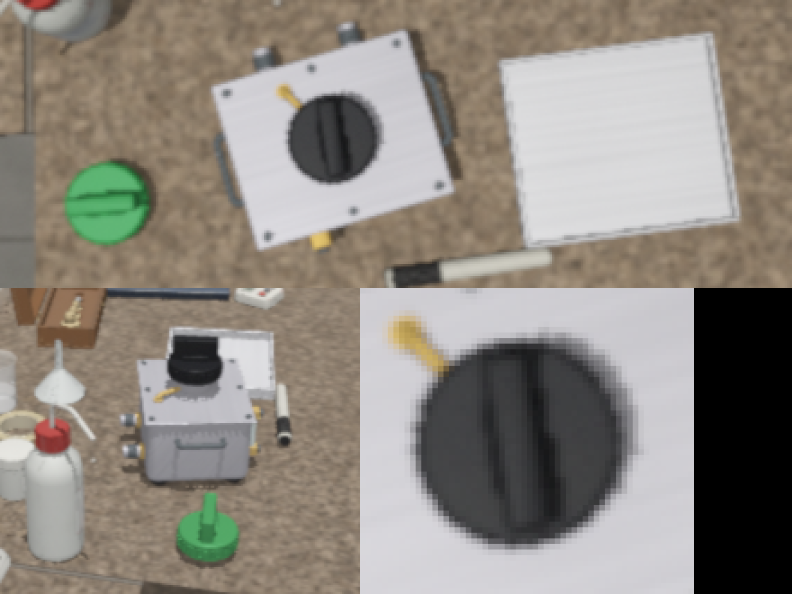

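View pics/top0.png

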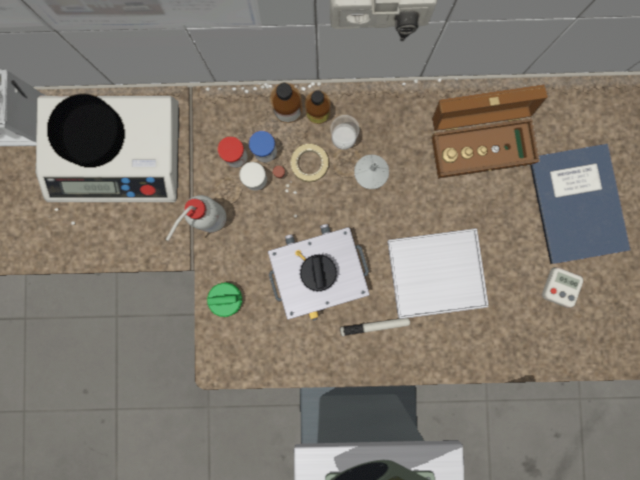

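The black cap at (319,272), on the tank, is the target. The green look-alike at (226,299) stands on the worktop, so I leave it alone. The bar runs about 10° off the image vertical. I'll refine its pose and the tray's.

Run:
```python
from h import *
p=cam('top');g=cv2.cvtColor(p['color'],cv2.COLOR_RGB2GRAY)
sub=g[248:298,292:348]
m=(sub<100).astype(np.uint8)
n,l,st,ce=cv2.connectedComponentsWithStats(m);i=1+np.argmax(st[1:,4])
cnt=max(cv2.findContours((l==i).astype(np.uint8),0,1)[0],key=cv2.contourArea)
(e,ax,a)=cv2.fitEllipse(cnt);print(e,ax,a,st[i],cv2.minEnclosingCircle(cnt))
print('disc',atz(p,e[0]+292,e[1]+248,.127).round(4))
for r in range(6,44,2): print(r+248,sub[r,6:50].tolist())
c=[((x/2.4)+180,(y/2.4)+215) for x,y in((501,60),(712,34),(738,218),(527,245))]
C=[atz(p,*q,.016)[:2] for q in c];print('tray',np.mean(C,0),np.round(C,3).tolist())
s=cam('side')
for X in ([.478,.105,.1595],[.478,.105,.1325]):print(proj(p,X),proj(s,X))
gs=cv2.cvtColor(s['color'],cv2.COLOR_RGB2GRAY)[210:255,310:365]
n,l,st,ce=cv2.connectedComponentsWithStats((gs<75).astype(np.uint8));i=1+np.argmax(st[1:,4]);print('side dark bbox',st[i][:2]+[310,210],st[i])
```

```text
(26.37787437438965, 24.27216339111328) (35.53215408325195, 36.47970199584961) 65.04501342773438 [   8    7   38   36 1069] ((26.372621536254883, 24.08125877380371), 18.706951141357422)
disc [0.4782 0.1048 0.127 ]
254 [162, 164, 162, 155, 170, 195, 205, 207, 207, 207, 207, 207, 202, 191, 183, 175, 148, 134, 133, 129, 117, 109, 121, 117, 101, 116, 131, 124, 122, 134, 148, 156, 174, 193, 201, 202, 202, 202, 202, 202, 202, 201, 202, 201]
256 [180, 168, 171, 174, 169, 160, 163, 182, 198, 189, 164, 145, 118, 74, 50, 51, 50, 43, 34, 31, 31, 29, 30, 32, 40, 48, 52, 56, 61, 85, 107, 114, 128, 156, 175, 177, 191, 199, 201, 202, 202, 202, 202, 202]
258 [209, 205, 193, 178, 173, 171, 158, 138, 122, 95, 65, 59, 62, 56, 48, 49, 53, 56, 56, 55, 48, 35, 29, 33, 47, 60, 63, 61, 58, 54, 49, 57, 79, 105, 118, 131, 161, 187, 197, 202, 204, 204, 204, 204]
260 [209, 209, 208, 203, 186, 154, 107, 63, 55, 62, 65, 66, 65, 57, 49, 56, 60, 59, 60, 57, 51, 40, 31, 31, 46, 61, 63, 63, 65, 63, 62, 56, 50, 60, 80, 103, 121, 137, 170, 198, 205, 205, 204, 204]
262 [208, 207, 205, 190, 153, 102, 64, 63, 67, 66, 67, 6
[... 2554 characters left out ...]
7, 58, 67, 89, 122, 162, 189, 199, 205, 207, 206, 206, 207, 207, 207, 207, 207, 208]
290 [214, 214, 214, 214, 214, 213, 213, 213, 212, 211, 205, 193, 175, 157, 123, 88, 87, 85, 68, 57, 67, 70, 65, 72, 100, 123, 133, 151, 178, 195, 202, 206, 207, 207, 207, 207, 207, 207, 207, 207, 207, 207, 207, 208]
tray [ 0.47298114 -0.12175737] [[0.538, -0.03], [0.555, -0.198], [0.408, -0.213], [0.391, -0.046]]
(np.float64(318.054518522971), np.float64(272.22979438369765)) (np.float64(337.1425109994067), np.float64(217.78766086792282))
(np.float64(318.2498880030356), np.float64(272.3787645344755)) (np.float64(336.6609130993476), np.float64(229.23147103561644))
side dark bbox [323 217] [ 13   7  30  27 692]
```

Emit:
apply_moves(
  increments=[
    [[0,0,-0.04,20,45,0,0],[0,0,-0.08,40,90,0,0],[0,0,-0.12,60,135,0,0],[0,0,-0.16,80,180,0,0],[0,0,-0.192,100,225,0,0]],
  ],
)

```text
clock: 2.5
tcp_pos: [0.2876, -0.3169, 0.3041]
ee_rot: [3.134, 0.216, 0.001]
contact_force: [1.7, 0.3, 0.8]
opening: 0.0858
gripper_force: 0.0
```

Emit:
apply_moves(
  increments=[
    [[0,0,0,20,45,0,0],[0,0,0,40,90,0,0],[0,0,0,60,135,0,0],[0,0,0,80,180,0,0],[0,0,0,100,225,0,0]],
  ],
)

```text
clock: 3.0
tcp_pos: [0.3877, -0.0917, 0.3043]
ee_rot: [3.133, 0.219, 0.002]
contact_force: [1.0, -0.3, -0.0]
opening: 0.0854
gripper_force: 0.0
```

Emit:
apply_moves(
  increments=[
    [[0,0,0,20,45,0,0],[0,0,0,40,90,0,0],[0,0,0,60,135,0,0],[0,0,0,80,180,0,0],[0,0,0,91,199,0,0]],
  ],
)

```text
clock: 3.5
tcp_pos: [0.4794, 0.1089, 0.304]
ee_rot: [-3.132, -0.225, -0.002]
contact_force: [0.2, -0.9, 0.6]
opening: 0.0851
gripper_force: 0.0
```

Emit:
apply_moves(
  increments=[
    [[0,0,0,0,0,-30,0],[0,0,0,0,0,-60,0],[0,0,0,0,0,-80,0],[0,0,0,0,0,-90,0],[0,0,0,0,0,-90,0]],
  ],
)

```text
clock: 4.0
tcp_pos: [0.4778, 0.1053, 0.213]
ee_rot: [3.134, 0.219, -0.004]
contact_force: [0.7, 1.2, 0.5]
opening: 0.0853
gripper_force: 0.0
```

Run:
```python
from h import *
a=cam('top')['color'][215:315,260:380,::-1];s=cam('side')['color'][150:270,270:400,::-1]
cv2.imwrite('pics/c1.png',np.hstack([cv2.resize(a,(420,350),interpolation=3),cv2.resize(s,(379,350),interpolation=3)]))
x=robot.read_state();print(x['tcp_pos'],x['ee_rot'],x['q'],x['torque'])
```

```text
[0.47891458 0.10542364 0.21477825] [-3.13380390e+00 -2.19192127e-01 -2.57696348e-03] [ 1.93257200e-01  2.66260087e-01  1.88801310e+00 -8.58444536e-05
  9.85675152e-01  1.62443948e+00] [-0.02634065 -0.08492456  0.03228661]
```

View pics/c1.png

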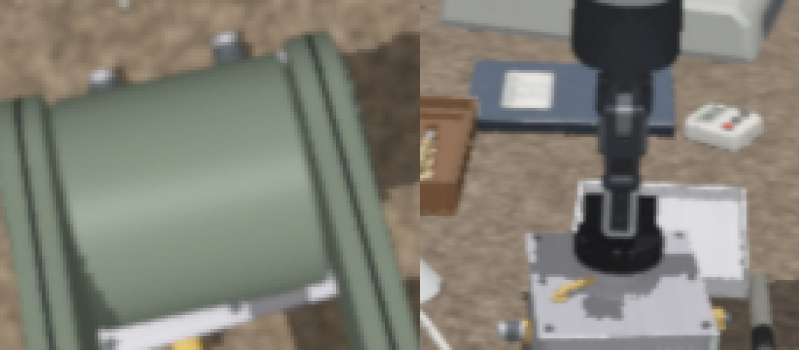

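Side view: the finger straddles the bar, centred on it at about (620,215) in the crop. I'll lower and grip.

Emit:
apply_moves(
  increments=[
    [[0,0,0,0,0,-6,0.4],[0,0,0,0,0,-6,0.6],[0,0,0,0,0,-6,0.7],[0,0,0,0,0,-6,0.8],[0,0,0,0,0,-6,0.8]],
  ],
  squeeze=40,
)

```text
clock: 4.6
tcp_pos: [0.4784, 0.1054, 0.2082]
ee_rot: [3.134, 0.219, 0.001]
contact_force: [0.4, -0.1, -0.2]
opening: 0.0173
gripper_force: 0.0
```

Emit:
apply_moves(
  increments=[
    [[0,0,0,0,0,0,0.9],[0,0,0,0,0,0,1],[0,0,0,0,0,0,1],[0,0,0,0,0,0,1],[0,0,0,0,0,0,1]],
  ],
  squeeze=40,
)

```text
clock: 5.1
tcp_pos: [0.4784, 0.1053, 0.2081]
ee_rot: [3.134, 0.22, 0.001]
contact_force: [-0.4, -1.4, 4.1]
opening: 0.0131
gripper_force: 42.8
```

```bash
cat > st.py <<'E'
from h import *
x=robot.read_state();[print(k,np.round(x[k],4)) for k in('clock','tcp_pos','ee_rot','contact_force','torque','opening','gripper_force')]
r=np.array(x['ee_rot']);import cv2;R=cv2.Rodrigues(r)[0];print('yaw_y',np.degrees(np.arctan2(R[1,1],R[0,1])))
E
python3 st.py
```

```text
clock 5.1
tcp_pos [0.4784 0.1053 0.2081]
ee_rot [3.1336e+00 2.1950e-01 6.0000e-04]
contact_force [-0.3616 -1.4055  4.1227]
torque [-0.2443  0.0691  0.0302]
opening 0.0131
gripper_force 42.7539
yaw_y -81.98579637280996
```

Emit:
apply_moves(
  increments=[
    [[0,0,0.02,0,0,1,1],[0,0,0.05,0,0,1,1],[0,0,0.08,0,0,1,1],[0,0,0.11,0,0,1,1],[0,0,0.13,0,0,1,1]],
  ],
  squeeze=40,
)

```text
clock: 5.6
tcp_pos: [0.4782, 0.1055, 0.2085]
ee_rot: [-3.112, -0.425, 0.001]
contact_force: [1.7, 0.4, -4.3]
opening: 0.0129
gripper_force: 41.7
```

```bash
python3 st.py
```

```text
clock 5.6
tcp_pos [0.4782 0.1055 0.2085]
ee_rot [-3.1123e+00 -4.2510e-01  8.0000e-04]
contact_force [ 1.662   0.4339 -4.2569]
torque [ 0.0454 -0.2916 -0.1888]
opening 0.0129
gripper_force 41.6584
yaw_y -74.44451127497581
```

Emit:
apply_moves(
  increments=[
    [[0,0,0.012,0,0,-0.5,1],[0,0,0.025,0,0,-0.5,1],[0,0,0.025,0,0,-0.5,1]],
  ],
)

```text
clock: 5.9
tcp_pos: [0.4782, 0.1055, 0.2084]
ee_rot: [-3.107, -0.462, 0.0]
contact_force: [0.3, 2.0, -2.9]
opening: 0.0133
gripper_force: 41.9
```

```bash
python3 st.py
```

```text
clock 5.9
tcp_pos [0.4782 0.1055 0.2084]
ee_rot [-3.1072e+00 -4.6210e-01  1.0000e-04]
contact_force [ 0.2714  1.9525 -2.8723]
torque [ 0.2295 -0.1926 -0.06  ]
opening 0.0133
gripper_force 41.9022
yaw_y -73.08223297887503
```

Emit:
apply_moves(
  increments=[
    [[0,0,0.012,0,0,-0.3,1],[0,0,0.024,0,0,-0.3,1],[0,0,0.035,0,0,-0.3,1]],
  ],
)

```text
clock: 6.2
tcp_pos: [0.4782, 0.1055, 0.2083]
ee_rot: [-3.099, -0.517, -0.0]
contact_force: [-0.4, 1.0, -0.3]
opening: 0.013
gripper_force: 42.3
```

```bash
python3 st.py|egrep 'force|torq|yaw'
```

```text
contact_force [-0.3743  0.9719 -0.3454]
torque [ 0.2612 -0.0339 -0.0984]
gripper_force 42.307
yaw_y -71.04901909785123
```

Emit:
apply_moves(
  increments=[
    [[0,0,0.012,0,0,0,1],[0,0,0.024,0,0,0,1],[0,0,0.035,0,0,0,1]],
  ],
)

```text
clock: 6.5
tcp_pos: [0.4783, 0.1054, 0.2083]
ee_rot: [3.089, 0.571, 0.0]
contact_force: [-0.1, 1.4, 1.4]
opening: 0.0135
gripper_force: 42.4
```

```bash
python3 st.py|egrep 'force|torq|yaw'
```

```text
contact_force [-0.1189  1.3545  1.4185]
torque [ 0.2692  0.0669 -0.1097]
gripper_force 42.4375
yaw_y -69.03926223631738
```

Emit:
apply_moves(
  increments=[
    [[0,0,0.012,0,0,0,1],[0,0,0.024,0,0,0,1],[0,0,0.035,0,0,0,1]],
  ],
)

```text
clock: 6.8
tcp_pos: [0.4783, 0.1053, 0.2082]
ee_rot: [3.079, 0.625, 0.0]
contact_force: [0.4, 0.8, 2.1]
opening: 0.0132
gripper_force: 42.5
```

```bash
python3 st.py|egrep 'force|torq|yaw'
```

```text
contact_force [0.361  0.7961 2.1477]
torque [ 0.1945  0.0838 -0.0764]
gripper_force 42.5147
yaw_y -67.03669098093094
```

Emit:
apply_moves(
  increments=[
    [[0,0,0.012,0,0,0.2,1],[0,0,0.024,0,0,0.2,1],[0,0,0.035,0,0,0.2,1]],
  ],
)

```text
clock: 7.1
tcp_pos: [0.4784, 0.1053, 0.2083]
ee_rot: [3.067, 0.679, 0.0]
contact_force: [0.0, -0.0, 0.7]
opening: 0.0131
gripper_force: 42.4
```

```bash
python3 st.py|egrep 'force|torq|yaw'
```

```text
contact_force [ 0.0137 -0.0081  0.727 ]
torque [ 0.179  -0.0254 -0.101 ]
gripper_force 42.3508
yaw_y -65.03238470156063
```

Emit:
apply_moves(
  increments=[
    [[0,0,0.012,0,0,0,1],[0,0,0.024,0,0,0,1],[0,0,0.035,0,0,0,1]],
  ],
)

```text
clock: 7.4
tcp_pos: [0.4784, 0.1053, 0.2083]
ee_rot: [3.055, 0.733, 0.0]
contact_force: [1.1, 0.5, 1.0]
opening: 0.0131
gripper_force: 42.3
```

```bash
python3 st.py|egrep 'force|torq|yaw'
```

```text
contact_force [1.1169 0.4817 1.0238]
torque [ 0.1312 -0.0228 -0.0659]
gripper_force 42.3459
yaw_y -63.02789778223766
```

Emit:
apply_moves(
  increments=[
    [[0,0,0.012,0,0,0,1],[0,0,0.024,0,0,0,1],[0,0,0.035,0,0,0,1]],
  ],
)

```text
clock: 7.7
tcp_pos: [0.4784, 0.1054, 0.2083]
ee_rot: [3.042, 0.786, 0.0]
contact_force: [0.8, 0.3, -0.4]
opening: 0.0131
gripper_force: 42.3
```

```bash
python3 st.py|egrep 'force|torq|yaw'
```

```text
contact_force [ 0.8131  0.3378 -0.4213]
torque [ 0.0987 -0.0949 -0.1261]
gripper_force 42.3013
yaw_y -61.02022205024319
```

Emit:
apply_moves(
  increments=[
    [[0,0,0.012,0,0,0,1],[0,0,0.024,0,0,0,1],[0,0,0.035,0,0,0,1]],
  ],
)

```text
clock: 8.0
tcp_pos: [0.4783, 0.1053, 0.2083]
ee_rot: [3.027, 0.839, 0.0]
contact_force: [0.3, -0.6, -0.6]
opening: 0.0135
gripper_force: 42.3
```

```bash
python3 st.py|egrep 'force|torq|yaw'
```

```text
contact_force [ 0.3035 -0.566  -0.615 ]
torque [ 0.1688 -0.0856 -0.1061]
gripper_force 42.2956
yaw_y -59.01750019055995
```

Emit:
apply_moves(
  increments=[
    [[0,0,0.012,0,0,0,1],[0,0,0.024,0,0,0,1],[0,0,0.035,0,0,0,1]],
  ],
)

```text
clock: 8.3
tcp_pos: [0.4783, 0.1054, 0.2083]
ee_rot: [3.012, 0.892, 0.0]
contact_force: [0.5, 0.1, -0.6]
opening: 0.0131
gripper_force: 42.3
```

```bash
python3 st.py|egrep 'force|torq|yaw'
```

```text
contact_force [ 0.5206  0.0601 -0.6022]
torque [ 0.1411 -0.1139 -0.0742]
gripper_force 42.2927
yaw_y -57.01438748299711
```

Emit:
apply_moves(
  increments=[
    [[0,0,0.012,0,0,0,1],[0,0,0.024,0,0,0,1],[0,0,0.035,0,0,0,1]],
  ],
)

```text
clock: 8.6
tcp_pos: [0.4783, 0.1054, 0.2083]
ee_rot: [2.996, 0.945, -0.0]
contact_force: [0.7, -0.4, 1.0]
opening: 0.0134
gripper_force: 42.3
```

```bash
python3 st.py|egrep 'force|torq|yaw'
```

```text
contact_force [ 0.6524 -0.3603  0.9768]
torque [ 0.1063 -0.099  -0.1579]
gripper_force 42.2859
yaw_y -55.00491393743877
```

Emit:
apply_moves(
  increments=[
    [[0,0,0.008,0,0,0,1],[0,0,0.018,0,0,0,1],[0,0,0.018,0,0,0,1]],
  ],
)

```text
clock: 8.9
tcp_pos: [0.4783, 0.1054, 0.2084]
ee_rot: [2.988, 0.971, 0.0]
contact_force: [0.3, 0.6, 1.4]
opening: 0.0131
gripper_force: 42.3
```

```bash
python3 st.py|egrep 'force|torq|yaw'
```

```text
contact_force [0.3322 0.626  1.3931]
torque [ 0.1979 -0.0118 -0.0537]
gripper_force 42.2748
yaw_y -54.00731313870367
```

Emit:
apply_moves(
  increments=[
    [[0,0,0.012,0,0,0,1],[0,0,0.024,0,0,0,1],[0,0,0.035,0,0,0,1]],
  ],
)

```text
clock: 9.2
tcp_pos: [0.4783, 0.1054, 0.2083]
ee_rot: [2.97, 1.023, -0.0]
contact_force: [0.2, 0.2, 0.5]
opening: 0.0132
gripper_force: 42.3
```

```bash
python3 st.py|egrep 'force|torq|yaw'
```

```text
contact_force [0.1552 0.2051 0.4828]
torque [ 0.156  -0.0705 -0.1226]
gripper_force 42.2986
yaw_y -51.97325631154402
```

Emit:
apply_moves(
  increments=[
    [[0,0,0.012,0,0,0,1],[0,0,0.024,0,0,0,1],[0,0,0.035,0,0,0,1]],
  ],
)

```text
clock: 9.5
tcp_pos: [0.4783, 0.1053, 0.2083]
ee_rot: [2.952, 1.075, -0.0]
contact_force: [-0.6, 0.3, -0.7]
opening: 0.013
gripper_force: 42.3
```

```bash
python3 st.py|egrep 'force|torq|yaw'
```

```text
contact_force [-0.6425  0.3433 -0.6855]
torque [ 0.1864  0.0027 -0.0761]
gripper_force 42.2994
yaw_y -49.96530441667293
```

Emit:
apply_moves(
  increments=[
    [[0,0,0.012,0,0,0,1],[0,0,0.024,0,0,0,1],[0,0,0.035,0,0,0,1]],
  ],
)

```text
clock: 9.8
tcp_pos: [0.4783, 0.1053, 0.2083]
ee_rot: [2.932, 1.127, -0.0]
contact_force: [0.6, 1.2, 0.2]
opening: 0.0133
gripper_force: 42.3
```

```bash
python3 st.py|egrep 'force|torq|yaw'
```

```text
contact_force [0.5579 1.2361 0.2034]
torque [ 0.1843 -0.0114 -0.1313]
gripper_force 42.2892
yaw_y -47.95964197309
```

Emit:
apply_moves(
  increments=[
    [[0,0,0.012,0,0,0,1],[0,0,0.024,0,0,0,1],[0,0,0.035,0,0,0,1]],
  ],
)

```text
clock: 10.1
tcp_pos: [0.4783, 0.1053, 0.2083]
ee_rot: [-2.913, -1.177, 0.0]
contact_force: [0.1, 0.1, -0.1]
opening: 0.0133
gripper_force: 42.4
```

```bash
python3 st.py|egrep 'force|torq|yaw'
```

```text
contact_force [ 0.0919  0.1137 -0.1473]
torque [ 0.0997  0.0036 -0.3005]
gripper_force 42.403
yaw_y -45.97746183844066
```

Moment is rising, so I'll take small steps now.

Emit:
apply_moves(
  increments=[
    [[0,0,0.004,0,0,0,1],[0,0,0.008,0,0,0,1]],
  ],
)

```text
clock: 10.3
tcp_pos: [0.4783, 0.1053, 0.2083]
ee_rot: [-2.908, -1.188, 0.0]
contact_force: [0.0, -0.1, -0.3]
opening: 0.0131
gripper_force: 42.5
```

```bash
python3 st.py|egrep 'force|torq|yaw'
```

```text
contact_force [ 0.0312 -0.1454 -0.2723]
torque [ 0.162   0.0327 -0.3582]
gripper_force 42.4698
yaw_y -45.555567243388985
```

Emit:
apply_moves(
  increments=[
    [[0,0,0.005,0,0,0,1],[0,0,0.01,0,0,0,1]],
  ],
)

```text
clock: 10.5
tcp_pos: [0.4782, 0.1053, 0.2083]
ee_rot: [-2.902, -1.203, 0.0]
contact_force: [0.1, 0.9, 0.6]
opening: 0.0132
gripper_force: 42.7
```

```bash
python3 st.py|egrep 'force|torq|yaw'
```

```text
contact_force [0.1447 0.9414 0.6444]
torque [ 0.1189  0.0993 -0.5083]
gripper_force 42.6994
yaw_y -44.982894386151166
```

At the first stop with about 0.5 N·m, vertical force near zero. Holding for 2.5 s.

Emit:
apply_moves(
  increments=[
    [[0,0,0,0,0,0,1],[0,0,0,0,0,0,1],[0,0,0,0,0,0,1],[0,0,0,0,0,0,1],[0,0,0,0,0,0,1]],
  ],
)

```text
clock: 11.0
tcp_pos: [0.4783, 0.1053, 0.2083]
ee_rot: [2.902, 1.203, -0.0]
contact_force: [0.2, 0.3, 0.1]
opening: 0.0132
gripper_force: 42.6
```

```bash
python3 st.py|egrep 'force|torq|yaw'
```

```text
contact_force [0.1641 0.2744 0.1244]
torque [ 0.1617  0.0999 -0.3752]
gripper_force 42.6126
yaw_y -44.98274816175075
```

Emit:
apply_moves(
  increments=[
    [[0,0,0.003,0,0,0,1],[0,0,0.003,0,0,0,1],[0,0,0.003,0,0,0,1],[0,0,0.003,0,0,0,1],[0,0,0.003,0,0,0,1]],
  ],
)

```text
clock: 11.5
tcp_pos: [0.4783, 0.1054, 0.2083]
ee_rot: [2.9, 1.207, -0.0]
contact_force: [-0.3, 0.7, -0.6]
opening: 0.0129
gripper_force: 42.7
```

Emit:
apply_moves(
  increments=[
    [[0,0,0,0,0,0,1],[0,0,0,0,0,0,1],[0,0,0,0,0,0,1],[0,0,0,0,0,0,1],[0,0,0,0,0,0,1]],
  ],
)

```text
clock: 12.0
tcp_pos: [0.4782, 0.1054, 0.2083]
ee_rot: [2.9, 1.207, -0.0]
contact_force: [-0.9, 0.5, -0.3]
opening: 0.0132
gripper_force: 42.7
```

```bash
python3 st.py|egrep 'force|torq|yaw'
```

```text
contact_force [-0.9056  0.5352 -0.3108]
torque [ 0.0843  0.1155 -0.517 ]
gripper_force 42.7141
yaw_y -44.80454806717592
```

Emit:
apply_moves(
  increments=[
    [[0,0,0.001,0,0,0,1],[0,0,0.001,0,0,0,1],[0,0,0.001,0,0,0,1],[0,0,0.001,0,0,0,1],[0,0,0.001,0,0,0,1]],
  ],
)

```text
clock: 12.5
tcp_pos: [0.4783, 0.1053, 0.2083]
ee_rot: [2.9, 1.209, -0.0]
contact_force: [-0.3, 0.8, 1.1]
opening: 0.0131
gripper_force: 42.8
```

Emit:
apply_moves(
  increments=[
    [[0,0,0.001,0,0,0,1],[0,0,0.001,0,0,0,1],[0,0,0.001,0,0,0,1],[0,0,0.001,0,0,0,1],[0,0,0.001,0,0,0,1]],
  ],
)

```text
clock: 13.0
tcp_pos: [0.4783, 0.1053, 0.2083]
ee_rot: [2.899, 1.21, -0.0]
contact_force: [-1.2, 0.8, 1.5]
opening: 0.0134
gripper_force: 42.8
```

Emit:
apply_moves(
  increments=[
    [[0,0,0,0,0,0,1],[0,0,0,0,0,0,1],[0,0,0,0,0,0,1],[0,0,0,0,0,0,1],[0,0,0,0,0,0,1]],
  ],
)

```text
clock: 13.5
tcp_pos: [0.4783, 0.1054, 0.2083]
ee_rot: [2.899, 1.21, -0.0]
contact_force: [-1.5, -0.0, -0.0]
opening: 0.0133
gripper_force: 42.8
```

```bash
python3 st.py|egrep 'force|torq|yaw'
```

```text
contact_force [-1.5415 -0.0244 -0.0436]
torque [ 0.1087  0.2169 -0.5496]
gripper_force 42.8115
yaw_y -44.68898652909272
```

Emit:
apply_moves(
  increments=[
    [[0,0,0,0,0,0,1],[0,0,0,0,0,0,1],[0,0,0,0,0,0,1],[0,0,-0.006,0,0,0,1],[0,0,-0.012,0,0,0,1]],
  ],
  squeeze=60,
)

```text
clock: 14.0
tcp_pos: [0.4783, 0.1054, 0.2084]
ee_rot: [2.906, 1.193, -0.0]
contact_force: [-0.8, 0.9, 0.8]
opening: 0.0128
gripper_force: 60.3
```

Emit:
apply_moves(
  increments=[
    [[0,0,0,0,0,-1,1],[0,0,0,0,0,-2,1],[0,0,0,0,0,-3,1],[0,0,0,0,0,-4,1],[0,0,0,0,0,-5,1]],
  ],
)

```text
clock: 14.5
tcp_pos: [0.4784, 0.1054, 0.2043]
ee_rot: [2.905, 1.194, 0.001]
contact_force: [-3.6, -0.2, 8.5]
opening: 0.0131
gripper_force: 61.3
```

```bash
python3 st.py|egrep 'pos|force|torq|yaw'
```

```text
tcp_pos [0.4784 0.1054 0.2043]
contact_force [-3.5855 -0.1673  8.535 ]
torque [ 0.1223  0.6604 -0.0455]
gripper_force 61.2582
yaw_y -45.31061514365751
```

Emit:
apply_moves(
  increments=[
    [[0,0,0,0,0,-0.6,1],[0,0,0,0,0,-1.2,1],[0,0,0,0,0,-1.2,1],[0,0,0,0,0,-1.2,1]],
  ],
)

```text
clock: 14.9
tcp_pos: [0.4783, 0.1054, 0.2033]
ee_rot: [2.905, 1.194, 0.001]
contact_force: [-3.9, 0.5, 9.9]
opening: 0.0127
gripper_force: 61.4
```

```bash
python3 st.py|egrep 'pos|force|torq|yaw'
```

```text
tcp_pos [0.4783 0.1054 0.2033]
contact_force [-3.8935  0.4988  9.851 ]
torque [ 0.0881  0.7122 -0.0235]
gripper_force 61.393
yaw_y -45.306722650914004
```

Emit:
apply_moves(
  increments=[
    [[0,0,0.012,0,0,-0.3,1],[0,0,0.024,0,0,-0.3,1],[0,0,0.036,0,0,-0.3,1]],
  ],
)

```text
clock: 15.2
tcp_pos: [0.4786, 0.1054, 0.2032]
ee_rot: [2.883, 1.247, 0.002]
contact_force: [-3.1, -0.0, 9.8]
opening: 0.0129
gripper_force: 61.4
```

```bash
python3 st.py|egrep 'pos|force|torq|yaw'
```

```text
tcp_pos [0.4786 0.1054 0.2032]
contact_force [-3.1328 -0.0463  9.7857]
torque [ 0.0908  0.6427 -0.0849]
gripper_force 61.4273
yaw_y -43.21864303178797
```

Emit:
apply_moves(
  increments=[
    [[0,0,0.015,0,0,0,1],[0,0,0.03,0,0,0,1],[0,0,0.045,0,0,0,1]],
  ],
)

```text
clock: 15.5
tcp_pos: [0.4789, 0.1054, 0.2033]
ee_rot: [2.853, 1.311, 0.003]
contact_force: [-2.5, 0.3, 9.9]
opening: 0.0127
gripper_force: 61.5
```

```bash
python3 st.py|egrep 'pos|force|torq|yaw'
```

```text
tcp_pos [0.4789 0.1054 0.2033]
contact_force [-2.4518  0.3228  9.9192]
torque [ 0.0221  0.5509 -0.0714]
gripper_force 61.4826
yaw_y -40.633164136544195
```

Clear of the tab. Turning on.

Emit:
apply_moves(
  increments=[
    [[0,0,0.04,0,0,0,1],[0,0,0.08,0,0,0,1],[0,0,0.12,0,0,0,1],[0,0,0.16,0,0,0,1],[0,0,0.2,0,0,0,1]],
  ],
)

```text
clock: 16.0
tcp_pos: [0.4794, 0.1055, 0.2035]
ee_rot: [2.707, 1.591, 0.005]
contact_force: [-1.9, 0.6, 9.3]
opening: 0.0125
gripper_force: 61.5
```

Emit:
apply_moves(
  increments=[
    [[0,0,0.04,0,0,0,1],[0,0,0.08,0,0,0,1],[0,0,0.12,0,0,0,1],[0,0,0.15,0,0,0,1],[0,0,0.18,0,0,0,1]],
  ],
)

```text
clock: 16.5
tcp_pos: [0.4792, 0.1054, 0.2034]
ee_rot: [2.553, 1.827, 0.004]
contact_force: [-1.7, -0.7, 10.1]
opening: 0.0125
gripper_force: 61.5
```

```bash
python3 st.py|egrep 'pos|force|torq|yaw'
```

```text
tcp_pos [0.4792 0.1054 0.2034]
contact_force [-1.7098 -0.7448 10.1314]
torque [-0.0133  0.4133 -0.1359]
gripper_force 61.5476
yaw_y -18.829716853006758
```

Emit:
apply_moves(
  increments=[
    [[0,0,0.03,0,0,0,1],[0,0,0.06,0,0,0,1],[0,0,0.08,0,0,0,1]],
  ],
)

```text
clock: 16.8
tcp_pos: [0.4792, 0.1054, 0.2034]
ee_rot: [2.478, 1.927, 0.004]
contact_force: [-2.3, -0.2, 8.9]
opening: 0.0129
gripper_force: 61.5
```

```bash
python3 st.py|egrep 'pos|force|torq|yaw'
```

```text
tcp_pos [0.4792 0.1054 0.2034]
contact_force [-2.3115 -0.1594  8.8743]
torque [-0.0129  0.4804 -0.081 ]
gripper_force 61.5467
yaw_y -14.258494003770348
```

Emit:
apply_moves(
  increments=[
    [[0,0,0.012,0,0,0,1],[0,0,0.024,0,0,0,1],[0,0,0.035,0,0,0,1]],
  ],
)

```text
clock: 17.1
tcp_pos: [0.4792, 0.1054, 0.2034]
ee_rot: [2.445, 1.97, 0.004]
contact_force: [-2.3, -0.7, 9.0]
opening: 0.0127
gripper_force: 61.5
```

```bash
python3 st.py|egrep 'pos|force|torq|yaw'
```

```text
tcp_pos [0.4792 0.1054 0.2034]
contact_force [-2.2809 -0.72    9.0035]
torque [-0.0361  0.4456 -0.097 ]
gripper_force 61.5478
yaw_y -12.284675770154394
```

Emit:
apply_moves(
  increments=[
    [[0,0,0.012,0,0,0,1],[0,0,0.024,0,0,0,1],[0,0,0.03,0,0,0,1]],
  ],
)

```text
clock: 17.4
tcp_pos: [0.4791, 0.1054, 0.2034]
ee_rot: [2.415, 2.006, 0.004]
contact_force: [-2.1, -0.6, 9.6]
opening: 0.0129
gripper_force: 61.6
```

```bash
python3 st.py|egrep 'pos|force|torq|yaw'
```

```text
tcp_pos [0.4791 0.1054 0.2034]
contact_force [-2.145  -0.5986  9.6304]
torque [ 0.0492  0.5359 -0.1741]
gripper_force 61.5865
yaw_y -10.58303393118368
```

Emit:
apply_moves(
  increments=[
    [[0,0,0.008,0,0,0,1],[0,0,0.016,0,0,0,1],[0,0,0.02,0,0,0,1]],
  ],
)

```text
clock: 17.7
tcp_pos: [0.479, 0.1054, 0.2034]
ee_rot: [2.396, 2.03, 0.003]
contact_force: [-3.7, 0.3, 9.9]
opening: 0.0132
gripper_force: 61.6
```

```bash
python3 st.py|egrep 'pos|force|torq|yaw'
```

```text
tcp_pos [0.479  0.1054 0.2034]
contact_force [-3.6977  0.2655  9.8767]
torque [ 0.0225  0.5334 -0.1961]
gripper_force 61.6449
yaw_y -9.463560932112621
```

Emit:
apply_moves(
  increments=[
    [[0,0,0.008,0,0,0,1],[0,0,0.016,0,0,0,1],[0,0,0.016,0,0,0,1]],
  ],
)

```text
clock: 18.0
tcp_pos: [0.4788, 0.1054, 0.2033]
ee_rot: [2.38, 2.049, 0.003]
contact_force: [-2.4, -0.2, 9.5]
opening: 0.0127
gripper_force: 61.7
```

```bash
python3 st.py|egrep 'pos|force|torq|yaw'
```

```text
tcp_pos [0.4788 0.1054 0.2033]
contact_force [-2.3871 -0.2236  9.4709]
torque [ 0.0849  0.6909 -0.2262]
gripper_force 61.6919
yaw_y -8.562747447324215
```

Emit:
apply_moves(
  increments=[
    [[0,0,0.008,0,0,0,1],[0,0,0.016,0,0,0,1],[0,0,0.016,0,0,0,1]],
  ],
)

```text
clock: 18.3
tcp_pos: [0.4785, 0.1054, 0.2033]
ee_rot: [2.364, 2.068, 0.002]
contact_force: [-4.3, -0.7, 11.5]
opening: 0.0128
gripper_force: 61.8
```

```bash
python3 st.py|egrep 'pos|force|torq|yaw'
```

```text
tcp_pos [0.4785 0.1054 0.2033]
contact_force [-4.3406 -0.695  11.4602]
torque [ 0.0461  0.7533 -0.225 ]
gripper_force 61.7856
yaw_y -7.648938687699049
```

Emit:
apply_moves(
  increments=[
    [[0,0,0.008,0,0,0,1],[0,0,0.016,0,0,0,1],[0,0,0.016,0,0,0,1]],
  ],
)

```text
clock: 18.6
tcp_pos: [0.4783, 0.1054, 0.2033]
ee_rot: [2.348, 2.087, 0.001]
contact_force: [-4.6, 0.3, 10.9]
opening: 0.0128
gripper_force: 61.9
```

```bash
python3 st.py|egrep 'pos|force|torq|yaw'
```

```text
tcp_pos [0.4783 0.1054 0.2033]
contact_force [-4.5929  0.3489 10.8973]
torque [ 0.0283  0.8595 -0.3038]
gripper_force 61.8639
yaw_y -6.741752546267832
```

Emit:
apply_moves(
  increments=[
    [[0,0,0.008,0,0,0,1],[0,0,0.016,0,0,0,1],[0,0,0.016,0,0,0,1]],
  ],
)

```text
clock: 18.9
tcp_pos: [0.4781, 0.1054, 0.2033]
ee_rot: [2.332, 2.105, 0.001]
contact_force: [-4.1, 0.6, 10.3]
opening: 0.0124
gripper_force: 62.0
```

```bash
python3 st.py|egrep 'pos|force|torq|yaw'
```

```text
tcp_pos [0.4781 0.1054 0.2033]
contact_force [-4.0603  0.6257 10.295 ]
torque [ 0.0274  0.9076 -0.4433]
gripper_force 61.9879
yaw_y -5.862284591873029
```

Emit:
apply_moves(
  increments=[
    [[0,0,0.01,0,0,0,1],[0,0,0.01,0,0,0,1],[0,0,0.004,0,0,1,1],[0,0,0,0,0,3,1],[0,0,0,0,0,5,1]],
  ],
)

```text
clock: 19.4
tcp_pos: [0.478, 0.1053, 0.2059]
ee_rot: [-2.331, -2.105, 0.002]
contact_force: [0.2, 1.0, -9.2]
opening: 0.0129
gripper_force: 59.2
```

```bash
python3 st.py|egrep 'pos|force|torq|yaw'
```

```text
tcp_pos [0.478  0.1053 0.2059]
contact_force [ 0.2476  0.9957 -9.2378]
torque [ 0.2704 -0.0142 -0.3757]
gripper_force 59.1524
yaw_y -5.848274204957008
```

Emit:
apply_moves(
  increments=[
    [[0,0,0,0,0,-1,1],[0,0,0,0,0,-1.2,1]],
  ],
)

```text
clock: 19.6
tcp_pos: [0.4781, 0.1054, 0.2069]
ee_rot: [-2.332, -2.105, 0.0]
contact_force: [-4.9, -0.2, 11.0]
opening: 0.0128
gripper_force: 61.9
```

```bash
python3 - <<'E'
from h import *
s=cam('side')['color'][165:285,270:410,::-1]
cv2.imwrite('pics/c2.png',cv2.resize(s,(700,600),interpolation=3))
E
python3 st.py|egrep 'pos|force|torq|yaw'
```

```text
tcp_pos [0.4781 0.1054 0.207 ]
contact_force [-4.9547 -0.5882  9.544 ]
torque [-0.0043  0.9507 -0.4546]
gripper_force 61.7847
yaw_y -5.842794369716226
```

View pics/c2.png

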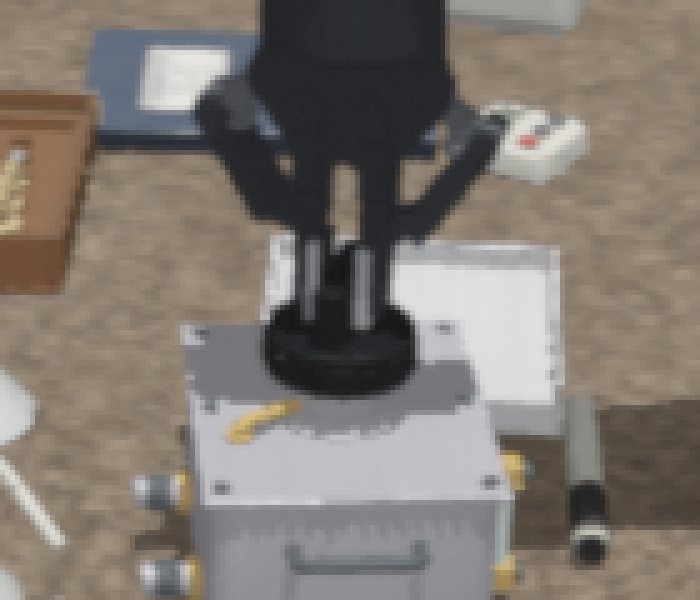

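The cap still appears seated: disc lower edge at crop (340,393), close to its closed position. I'll raise slowly and read the force at rest.

Emit:
apply_moves(
  increments=[
    [[0,0,0,0,0,0.7,1],[0,0,0,0,0,1.3,1],[0,0,0,0,0,1.3,1],[0,0,0,0,0,1.3,1]],
  ],
)

```text
clock: 20.05
tcp_pos: [0.4781, 0.1054, 0.2074]
ee_rot: [-2.332, -2.105, 0.0]
contact_force: [-5.0, 1.0, 7.3]
opening: 0.0129
gripper_force: 61.0
```

```bash
python3 st.py|egrep 'pos|force|torq|yaw'
```

```text
tcp_pos [0.4781 0.1054 0.2074]
contact_force [-4.9729  0.9796  7.2687]
torque [ 0.0318  0.8586 -0.3965]
gripper_force 61.0365
yaw_y -5.846532922432857
```

Emit:
apply_moves(
  increments=[
    [[0,0,-0.006,0,0,0.8,1],[0,0,-0.006,0,0,1.6,1],[0,0,-0.006,0,0,2.4,1],[0,0,-0.006,0,0,2.4,1],[0,0,-0.006,0,0,2.4,1]],
  ],
)

```text
clock: 20.55
tcp_pos: [0.4781, 0.1053, 0.2091]
ee_rot: [-2.338, -2.098, 0.001]
contact_force: [-2.1, 1.7, -1.5]
opening: 0.0127
gripper_force: 60.0
```

```bash
python3 st.py|egrep 'pos|force|torq|yaw'
```

```text
tcp_pos [0.4781 0.1053 0.2091]
contact_force [-2.0742  1.6954 -1.5097]
torque [ 0.1426  0.596  -0.3255]
gripper_force 59.9845
yaw_y -6.186263477231369
```

Emit:
apply_moves(
  increments=[
    [[0,0,0,0,0,0.7,1],[0,0,0,0,0,1.4,1],[0,0,0,0,0,1.4,1],[0,0,0,0,0,1.4,1]],
  ],
)

```text
clock: 20.95
tcp_pos: [0.478, 0.1053, 0.2105]
ee_rot: [-2.338, -2.098, 0.001]
contact_force: [-3.0, 0.3, -5.6]
opening: 0.0127
gripper_force: 59.5
```

```bash
python3 st.py|egrep 'pos|force|torq|yaw'
```

```text
tcp_pos [0.478  0.1053 0.2105]
contact_force [-2.9537  0.289  -5.6036]
torque [ 0.095   0.5245 -0.3157]
gripper_force 59.5199
yaw_y -6.191166735598903
```

Emit:
apply_moves(
  increments=[
    [[0,0,-0.01,0,0,0,1],[0,0,-0.02,0,0,0,1],[0,0,-0.02,0,0,0,1]],
  ],
)

```text
clock: 21.25
tcp_pos: [0.4781, 0.1052, 0.2111]
ee_rot: [2.359, 2.075, -0.001]
contact_force: [-4.7, -0.1, -0.6]
opening: 0.0131
gripper_force: 60.1
```

```bash
python3 st.py|egrep 'pos|force|torq|yaw'
```

```text
tcp_pos [0.4781 0.1052 0.2111]
contact_force [-4.6576 -0.0942 -0.6414]
torque [-0.0998  0.8986 -0.1755]
gripper_force 60.1243
yaw_y -7.326959947733213
```

Relieving the torque let it rise, so it was friction at the end stop. Lifting on.

Emit:
apply_moves(
  increments=[
    [[0,0,-0.005,-0.5,0,1,1],[0,0,-0.005,-0.5,0,2,1],[0,0,-0.005,-0.5,0,3,1],[0,0,-0.005,-0.5,0,3,1]],
  ],
)

```text
clock: 21.65
tcp_pos: [0.4783, 0.1054, 0.2143]
ee_rot: [2.363, 2.068, 0.002]
contact_force: [-2.7, -1.6, 1.7]
opening: 0.013
gripper_force: 60.2
```

```bash
python3 st.py|egrep 'pos|force|torq|yaw'
```

```text
tcp_pos [0.4783 0.1054 0.2143]
contact_force [-2.7167 -1.5558  1.6871]
torque [-0.1929  0.517  -0.0758]
gripper_force 60.221
yaw_y -7.607360597597983
```

Emit:
apply_moves(
  increments=[
    [[0,0,0,0,0,3,1],[0,0,0,0,0,7,1],[0,0,0,0,0,11,1],[0,0,0,0,0,15,1],[0,0,0,0,0,20,1]],
  ],
)

```text
clock: 22.15
tcp_pos: [0.478, 0.1054, 0.2342]
ee_rot: [2.364, 2.069, 0.001]
contact_force: [-1.3, -0.8, -2.6]
opening: 0.0128
gripper_force: 60.0
```

Emit:
apply_moves(
  increments=[
    [[0,0,0,0,0,6,1],[0,0,0,0,0,14,1],[0,0,0,0,0,24,1],[0,0,0,0,0,34,1],[0,0,0,0,0,40,1]],
  ],
)

```text
clock: 22.65
tcp_pos: [0.4782, 0.1054, 0.2752]
ee_rot: [2.363, 2.068, 0.003]
contact_force: [0.4, -0.0, -0.6]
opening: 0.013
gripper_force: 60.0
```

```bash
python3 - <<'E'
from h import *
s=cam('side')['color'][120:280,270:430,::-1]
cv2.imwrite('pics/c3.png',cv2.resize(s,(600,600),interpolation=3))
E
python3 st.py
```

```text
clock 22.7
tcp_pos [0.4785 0.1055 0.2758]
ee_rot [2.3628 2.0679 0.0045]
contact_force [-0.0809  0.3349 -0.5203]
torque [-0.0351 -0.0113 -0.0587]
opening 0.0127
gripper_force 60.0256
yaw_y -7.616213341215275
```

View pics/c3.png

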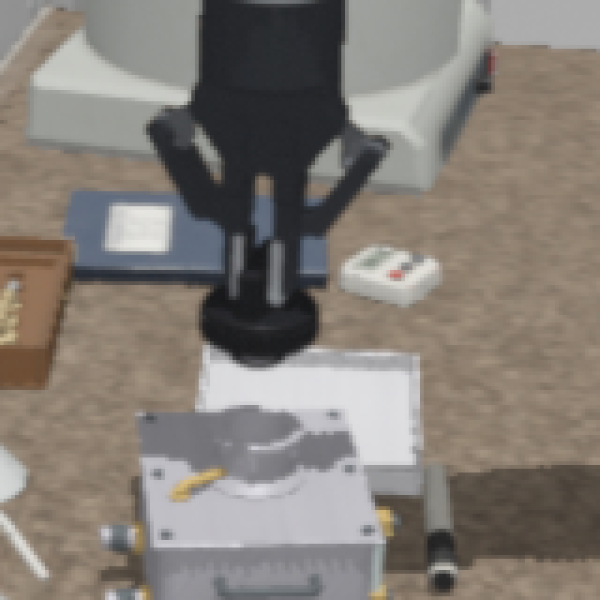

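The cap is off at crop (260,330), with its valve disc showing beneath it and the neck bare. Next, over to the tray.

Emit:
apply_moves(
  increments=[
    [[0,0,0,-1,-25,0,1],[0,0,0,-2,-65,0,1],[0,0,0,-3,-105,0,1],[0,0,0,-4,-145,0,1],[0,0,0,-5,-180,0,1]],
  ],
)

```text
clock: 23.2
tcp_pos: [0.4725, -0.0763, 0.2738]
ee_rot: [2.364, 2.068, -0.0]
contact_force: [0.3, -0.9, -0.2]
opening: 0.0128
gripper_force: 60.0
```

Emit:
apply_moves(
  increments=[
    [[0,0,0,0,-25,-10,1],[0,0,0,0,-40,-35,1],[0,0,0,0,-47,-65,1],[0,0,0,0,-47,-95,1],[0,0,0,0,-47,-115,1]],
  ],
)

```text
clock: 23.7
tcp_pos: [0.4719, -0.1218, 0.1569]
ee_rot: [-2.363, -2.066, 0.002]
contact_force: [0.2, 0.1, -1.4]
opening: 0.0128
gripper_force: 59.9
```

Emit:
apply_moves(
  increments=[
    [[0,0,0,0,0,-12,1],[0,0,0,0,0,-20,1],[0,0,0,0,0,-27,1],[0,0,0,0,0,-32,1],[0,0,0,0,0,-35,1]],
  ],
)

```text
clock: 24.2
tcp_pos: [0.473, -0.1216, 0.1237]
ee_rot: [2.364, 2.069, 0.0]
contact_force: [-0.1, 0.2, -1.1]
opening: 0.0129
gripper_force: 59.9
```

Emit:
apply_moves(
  increments=[
    [[0,0,0,0,0,0,1],[0,0,0,0,0,0,1]],
  ],
)

```text
clock: 24.4
tcp_pos: [0.473, -0.1217, 0.1241]
ee_rot: [2.364, 2.068, 0.001]
contact_force: [0.6, -0.0, -0.8]
opening: 0.0129
gripper_force: 59.9
```

```bash
python3 st.py
```

```text
clock 24.4
tcp_pos [ 0.473  -0.1217  0.1241]
ee_rot [2.3636e+00 2.0684e+00 8.0000e-04]
contact_force [ 0.5598 -0.0486 -0.7838]
torque [ 0.0059 -0.0136 -0.0248]
opening 0.0129
gripper_force 59.9446
yaw_y -7.621041350047658
```

Emit:
apply_moves(
  increments=[
    [[0,0,0,0,0,-2,1],[0,0,0,0,0,-4,1],[0,0,0,0,0,-6,1],[0,0,0,0,0,-8,1],[0,0,0,0,0,-9,1]],
  ],
)

```text
clock: 24.9
tcp_pos: [0.4727, -0.1216, 0.1145]
ee_rot: [-2.364, -2.069, 0.0]
contact_force: [-0.4, 0.4, -1.0]
opening: 0.0132
gripper_force: 59.9
```

Emit:
apply_moves(
  increments=[
    [[0,0,0,0,0,-0.5,1],[0,0,0,0,0,-1,1],[0,0,0,0,0,-1,1]],
  ],
)

```text
clock: 25.2
tcp_pos: [0.4728, -0.1216, 0.1137]
ee_rot: [2.364, 2.069, 0.0]
contact_force: [0.3, 0.8, -1.0]
opening: 0.0128
gripper_force: 59.9
```

Emit:
apply_moves(
  increments=[
    [[0,0,0,0,0,-0.5,1],[0,0,0,0,0,-1,1],[0,0,0,0,0,-1,1]],
  ],
)

```text
clock: 25.5
tcp_pos: [0.4728, -0.1216, 0.1127]
ee_rot: [2.364, 2.069, 0.0]
contact_force: [0.5, -0.5, -0.9]
opening: 0.0128
gripper_force: 59.9
```

```bash
python3 st.py|egrep 'pos|force'
```

```text
tcp_pos [ 0.4728 -0.1216  0.1127]
contact_force [ 0.4661 -0.456  -0.868 ]
gripper_force 59.945
```

Emit:
apply_moves(
  increments=[
    [[0,0,0,0,0,-0.5,1],[0,0,0,0,0,-1,1],[0,0,0,0,0,-1,1]],
  ],
)

```text
clock: 25.8
tcp_pos: [0.4728, -0.1216, 0.1119]
ee_rot: [2.364, 2.069, 0.0]
contact_force: [0.2, 0.6, 2.1]
opening: 0.013
gripper_force: 60.5
```

```bash
python3 st.py|egrep 'pos|force'
```

```text
tcp_pos [ 0.4728 -0.1216  0.1119]
contact_force [0.2414 0.6095 2.1216]
gripper_force 60.4647
```

Contact at the expected height. Releasing.

Emit:
apply_moves(
  increments=[
    [[0,0,0,0,0,0,1],[0,0,0,0,0,0,0.85],[0,0,0,0,0,0,0.75],[0,0,0,0,0,0,0.65],[0,0,0,0,0,0,0.5]],
  ],
  squeeze=20,
)

```text
clock: 26.3
tcp_pos: [0.4729, -0.1217, 0.1116]
ee_rot: [2.364, 2.069, 0.0]
contact_force: [0.5, 0.5, 0.1]
opening: 0.0417
gripper_force: 0.0
```

Emit:
apply_moves(
  increments=[
    [[0,0,0,0,0,0,0.4],[0,0,0,0,0,0,0.4],[0,0,0,0,0,10,0.4],[0,0,0,0,0,30,0.4],[0,0,0,0,0,60,0.4]],
  ],
)

```text
clock: 26.8
tcp_pos: [0.472, -0.1214, 0.1719]
ee_rot: [-2.362, -2.067, 0.003]
contact_force: [0.6, -0.7, -0.3]
opening: 0.0513
gripper_force: 0.0
```

Emit:
apply_moves(
  increments=[
    [[0,0,0,0,-30,40,0.4],[0,0,0,-20,-70,80,0.4],[0,0,0,-30,-110,110,0.4],[0,0,0,-40,-150,130,0.4],[0,0,0,-50,-180,130,0.4]],
  ],
)

```text
clock: 27.3
tcp_pos: [0.4231, -0.3041, 0.3063]
ee_rot: [2.358, 2.063, 0.003]
contact_force: [0.5, -0.3, -0.5]
opening: 0.0515
gripper_force: 0.0
```

```bash
python3 - <<'E'
from h import *
a=cam('top')['color'][215:335,180:510,::-1];s=cam('side')['color'][190:300,290:410,::-1]
a=cv2.resize(a,(720,262),interpolation=3);s=cv2.resize(s,(360,330),interpolation=3)
cv2.imwrite('pics/c4.png',np.vstack([a,cv2.copyMakeBorder(s,0,0,0,360,0)]))
E
python3 st.py|egrep 'clock|pos|force'
```

```text
clock 27.4
tcp_pos [ 0.4219 -0.3053  0.3037]
contact_force [-0.744   0.4223 -0.1851]
gripper_force 0.0
```

View pics/c4.png

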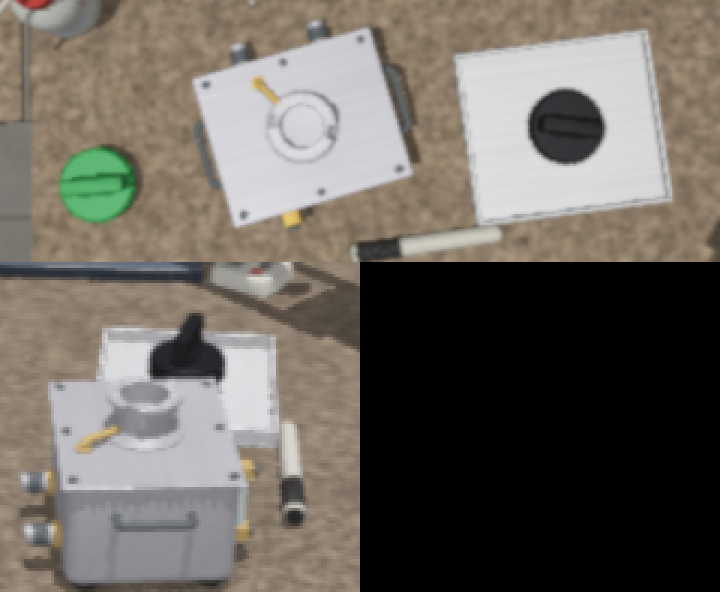

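The cap stands upright, bar up, in the middle of the tray at crop (566,126). The neck is bare and the bystanders are where they were. Handing in.

```bash
python3 -c "
from cell import robot
print(robot.sign_off())"
```

```text
the job is handed in; nothing more can be done
None
```

The job is handed in (no verdict came back): the cap was held about 3 s against the first stop at roughly 0.5 N·m with no downward push, then pushed down, turned to the end stop, lifted off and set bar-up in the middle of the drip tray, with the wash bottle, funnel and marker not touched.

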